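# Hang the panel meter on the bench post

### The arm

A 6-joint arm with a two-finger parallel gripper is mounted at the origin on the work surface. World frame = base frame: x ahead of the robot, y to its left, z up, the work surface at z = 0. Lengths are in m, angles in rad, forces in N, time in s.
With the tool pointing down it reaches from about 0.25 to 0.725 m from the base axis. Payload 4 kg.
Tool frame: the origin (TCP) lies on the front face of the gripper's body, between the roots of the fingers; the fingertips stand 73 mm ahead of it and the grasp point (between the pads) lies bot.tcp_to_grasp ahead of it (bot.tcp_to_grasp is the distance from the TCP to the grasp point, in m); z points along the fingers, y is the line along which they close (so a half turn about z gives the same grasp; the last joint's range is limited). The gripper opens to 85 mm and grips with 20 to 120 N. Pads are 22 mm wide; open, the fingers measure 114 mm over their backs; the gripper's body (76 mm by 85 mm) begins 54 mm behind the grasp point. The pads swing forward as they close: fully open they stand 13 mm farther back than shut.
Start: joints at [1.22, 0.241, 0.005, 1.335, 0, 1.571], TCP at [0.172, 0.47, 0.304] pointing down, gripper open.
Joint ranges: [-2.72, 2.72], [-1.05, 1.87], [-1.09, 1.28], [-1.99, 2.15], [-1.42, 1.44], [-3.14, 3.14]. Speed limits (rad/s): [2.79, 2.79, 3.14, 3.14, 3.14, 3.14].

### API

Orientations are given as a unit quaternion [x, y, z, w].
In Python, from workcell import bot gives the robot as it stands.
- The arm moves only by the shell command python3 -m jog 'ROWS' [OPENING]. ROWS is JSON, one flat list of numbers, 6 for each row, row after row: the shift along the world's x, y, z scaled (see below), then the turn, a rotation vector about the world's x, y, z scaled (see below). In form: [tx, ty, tz, wx, wy, wz, tx, ty, tz, wx, wy, wz, ...]. A call has 1 to 10 rows; each row is the pose to reach, as a shift and turn from the pose commanded when the call began; what a row does not reach only later rows make up. The controller multiplies each number of a shift by 800 mm and each number of a turn by 2 rad. A row lasts 1/12 s, in which the tool goes at most 41.7 mm and 7.16 degrees, less where a joint would pass 70% of its speed; a pose out of reach is approached as far as the arm can. A call with a number of a shift or a turn outside -1 to 1 is refused whole. A call with a gripper value outside its range is refused whole. OPENING is the opening, from -1 (shut) to 1 (fully open), set as the call begins (- or left out, the last holds). The fingers move at their own pace and stop on an object; the grip force is fixed at half the most. Time passes only in rows, so rows that repeat a pose let the fingers close. It gives the time, the measured TCP pose, the force, the opening and the grip force at its end, in the units of the state.
- bot.get_obs(): the state, without advancing time (a new reading comes with each control period).
- bot.camera(name): name is "scene" or "top"; returns (picture, depth): 480x640x3 uint8, red, green, blue; 480x640 float32, m along the optical axis (not along the pixel's ray), 0 where there is no reading.
- bot.calibration(name): a dict with "intrinsics" (3x3 intrinsics, pixels), "pose" (4x4, takes a point from camera to world coordinates). Camera axes: x right, y up, looking along -z (the intrinsics and any distortion apply to the point x, -y, -z); pixel columns grow to the right and rows downward; lengths in m; the calibration is good to about 2 mm. A picture is of the moment at which its call begins. calibration takes no time and is no camera call.
- bot.job_done(): hands the job in; it is judged then, once.
Trained networks look in the newest picture that a camera, given by its name, has taken for a name from the list of things; names that differ only in an ending like _2 or _b are one class to them, and where a whole thing is asked for, a point or a joint stands for the part that bears it (a point fixed in the world has none). Each returns a list of dicts, best first, with "confidence" (0 to 1); they miss things now and then, are a little off and sometimes report something else, mostly with a low value. They report only what shows in the picture. A call takes as long as a camera call.
- bot.find_in(label, camera): "at" ([x, y, z] in m, in the coordinates of the camera as it stood for that picture, good to about 4 mm: the middle of the surface that is visible of it).
- bot.tip_of(label, camera): "at" ([x, y, z] in m, in the coordinates of the camera as it stood for that picture, good to about 4 mm: a listed point, or the origin of a listed thing).
The state is a dict: "clock": time; "joint_pos": joint angles; "joint_vel": joint speeds; "tau": joint torques, N m; "eef_pos": TCP position; "tool_rot": TCP orientation; "ft_force": force on the tool from outside, world axes, zero at the start; "ft_torque": the same for the moment, N m; "grip_width": finger opening in m; "grasp_force": force on a finger pad.
Only numpy, scipy, OpenCV 4.12 (cv2) and the standard library are available. Lean on these libraries where they do the work, as an engineer would, in place of code of your own. Each camera call takes 0.05 s, during which the arm holds its last target. There are 200 camera calls.

### The job

Hang the panel meter on the stud of the bench post: slip the keyhole of its back plate over the stud's head, feeling for the stud because its height is not known exactly, then slide the meter down until it is fully home behind the head, hanging upright and flat on the post, and let go. Do it gently, without ramming or leaning on the stud or letting the meter drop onto it, and leave the other things on the bench where they are.

Things in the scene. Friction and masses are not known exactly. Their poses are not given: they have to be found in the camera images.
- meter_mid (a point): Panel meter, the grey box with display, knob and a steel keyhole lug above it; about 350 g, loose, standing upright. Housing with plate 44 mm deep (x) by 56 wide (y) by 84 high. The point is its centre, 42 mm above its underside; z up, x from the front (display) to the back. The back is a flat 3 mm steel plate, its rear face 22 mm from the point along +x. Rigid; grasp it by its two flat sides.
- meter_seat (a point): Rear face of the same plate (axes as meter_mid), at the upper end of the keyhole, where the stud's shank comes to lie: 106 mm above the underside. The lug, 40 wide, runs from the housing's top (84 mm) up to 118. Its round entry hole, 17 mm diameter, is centred 94 mm up, on the middle line; an 8 mm wide slot leads up from it; its end leaves the shank's centre 12 mm above the hole's centre.
- post: Fixed slotted aluminium post, 40 x 40 mm, 168 high with its black cap, on a 94 mm square foot 8 thick. Origin: middle of the foot on the table; z up. The face with the stud looks along -x, 20 mm from the axis. The stud is level, on the face's middle line, clamped 142 to 158 mm above the table (not measured): shank 6 mm diameter and 5 long from face to head; head 12 diameter, 4 thick, so 9 mm out in all.
- tester: Bystander: grey tester box 40 x 60 x 66 mm with a small display and three buttons, no back plate; origin under its middle. Leave it.
- spool: Bystander: reel of solder, 56 mm diameter, 32 high, on its flange; origin under its middle. Leave it.
- tape: Bystander: roll of tape, 52 mm diameter, 19 high, lying flat; origin under its middle. Leave it.
- spray: Bystander: small spray bottle, 38 mm diameter, 118 high; origin under its middle. Leave it.
- parts_box: Bystander: clear divided box 75 x 110 x 24 mm; origin under its middle. Leave it.
- driver: Bystander: screwdriver 160 mm long, lying on the table, handle to -x. Leave it.

How it is judged:
At the end, for the whole second after the job is handed in: The meter hangs still on the post: lug flat behind the stud's head, its rear face within 4 mm of the post's face and 3 mm of its middle line, the keyhole's upper end at the stud's height (138 to 161 mm up), upright within 4 degrees and square to the post within 5; carried by the post alone (x of meter_seat in the frame of post between -0.024 and -0.017 m and y of meter_seat in the frame of post between -0.003 and 0.003 m and z of meter_seat in the frame of post between 0.138 and 0.161 m and angle between meter_mid's own z axis and vertical below 0.07 rad and angle between the x axis of meter_mid and the x axis of post, either way round below 0.09 rad and contact force between meter and post above 1.5 N and linear speed of meter below 0.01 m/s); the robot touches nothing.
It fails at once if the meter is rammed or leant on the post or its stud (contact force between meter and post above 25 N).
It fails at once if the meter is let drop while it is on the stud (x of meter_seat in the frame of post between -0.026 and -0.015 m and y of meter_seat in the frame of post between -0.02 and 0.02 m and z of meter_seat in the frame of post between 0.13 and 0.185 m and linear speed of meter above 0.2 m/s).
It fails at once if another thing on the bench is shifted by over 20 mm (distance of any of tester, spool, tape, spray, parts_box, driver from where it was at the start of the episode above 0.02 m).
It also fails if it takes over 48 s, if anything falls off the work surface, if the arm or the gripper's body presses on something with over 40 N, if the wrist force passes 120 N, or if a joint passes its speed limit or range.

## Working session

There is one attempt and no reset: what is moved stays moved. The work goes in short steps, Python scripts to look and compute and a shell command to move; the robot and the scene stay as the last step left them, time stands still between calls to the robot, and variables do not carry over. Pictures are saved under pics/ and viewed, at most 10 in all, crops included, and the job is handed in when it is done.

```bash
mkdir -p pics; cat > h.py <<'E'
from workcell import bot
import numpy as np, cv2
def W(cam,p):
    T=np.array(bot.calibration(cam)["pose"]); return (T@np.r_[p,1])[:3]
def cloud(cam):
    im,d=bot.camera(cam); c=bot.calibration(cam); K=np.array(c["intrinsics"])
    v,u=np.mgrid[:480,:640]
    P=np.stack([(u-K[0,2])/K[0,0]*d,-(v-K[1,2])/K[1,1]*d,-d],-1)
    T=np.array(c["pose"]); return im,d,P@T[:3,:3].T+T[:3,3]
E
python3 - <<'E'
from h import *
for cam in ["scene","top"]:
    im,d,P=cloud(cam); cv2.imwrite(f"pics/{cam}0.png",im[...,::-1]); np.save(f"{cam}.npy",P)
    print(cam,np.array(bot.calibration(cam)["pose"]).round(2).tolist(), [k for k in bot.calibration(cam)])
    for l in ["meter_mid","meter_seat","post"]:
        for r in bot.tip_of(l,cam)[:2]: print(l,W(cam,r["at"]).round(4),round(r["confidence"],2))
    for l in ["tester","spool","tape","spray","parts_box","driver"]:
        for r in bot.tip_of(l,cam)[:1]: print(l,W(cam,r["at"]).round(3),round(r["confidence"],2))
o=bot.get_obs();print(o["tool_rot"],bot.tcp_to_grasp,o["clock"],o["grip_width"])
E
```

```text
scene [[0.54, -0.55, 0.63, 1.21], [0.84, 0.37, -0.4, -0.4], [-0.02, 0.75, 0.66, 0.76], [0.0, 0.0, 0.0, 1.0]] ['intrinsics', 'pose']
meter_mid [ 0.5346 -0.0499  0.0428] 0.69
meter_mid [ 0.5354 -0.0264  0.1064] 0.53
meter_seat [ 0.5397 -0.0275  0.1064] 0.87
post [5.042e-01 2.268e-01 1.000e-04] 0.69
tester [ 0.561 -0.299 -0.003] 0.91
spool [0.423 0.038 0.001] 0.74
tape [ 0.699 -0.124 -0.004] 0.78
spray [0.723 0.036 0.004] 0.61
parts_box [ 0.704 -0.232 -0.004] 0.87
driver [ 0.455 -0.182  0.003] 0.86
top [[-0.03, 1.0, -0.07, 0.49], [-1.0, -0.03, -0.04, -0.03], [-0.04, 0.06, 1.0, 1.05], [0.0, 0.0, 0.0, 1.0]] ['intrinsics', 'pose']
meter_mid [ 0.5296 -0.0492  0.0444] 0.79
meter_mid [ 0.4485 -0.1795  0.004 ] 0.63
meter_seat [ 0.5339 -0.0294  0.1027] 0.78
post [ 0.5026  0.231  -0.0006] 0.95
tester [ 0.559 -0.297 -0.002] 0.66
spool [0.421 0.043 0.001] 0.87
tape [ 0.695 -0.121 -0.   ] 0.76
spray [ 0.721  0.039 -0.001] 0.65
parts_box [ 0.702 -0.229  0.001] 0.76
driver [ 0.447 -0.179  0.005] 0.64
[ 1.74491170e-01  9.84658739e-01 -1.06613567e-05 -8.92621498e-06] 0.0539 1.0 0.0849851572856057
```

View pics/scene0.png

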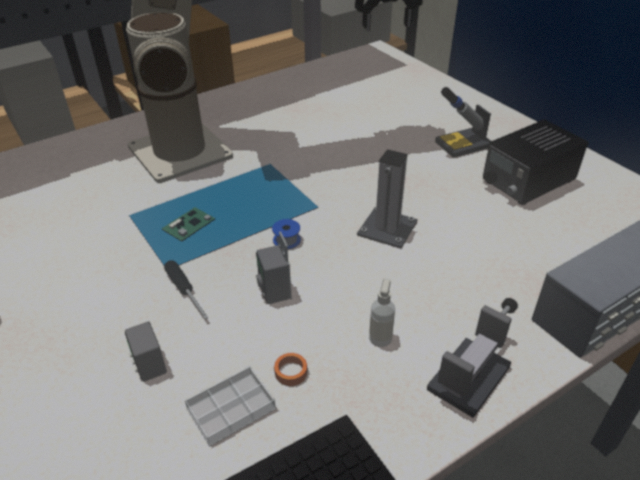

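View pics/top0.png

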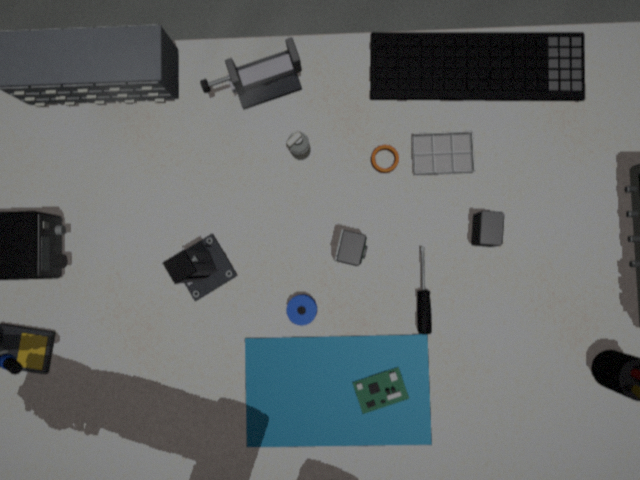

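```bash
python3 - <<'E'
import numpy as np, cv2
from scipy.spatial import cKDTree
for cam in ["scene","top"]:
    P=np.load(cam+".npy").reshape(-1,3)
    def show(n,c,r,z0,z1):
        m=(np.hypot(*(P[:,:2]-c).T)<r)&(P[:,2]>z0)&(P[:,2]<z1); Q=P[m]
        if len(Q)<20: print(n,len(Q));return
        rect=cv2.minAreaRect((Q[:,:2]*1000).astype(np.float32))
        print(cam,n,len(Q),Q.mean(0).round(4),np.array(rect[0]).round(1),np.array(rect[1]).round(1),round(rect[2],1),Q[:,2].max().round(3))
    show("housetop",(.532,-.048),.06,.078,.088)
    show("lug",(.532,-.035),.06,.092,.13)
    show("posttop",(.503,.229),.06,.160,.175)
    show("foot",(.503,.229),.08,.005,.011)
    show("stud",(.503,.229),.06,.13,.16)
E
```

```text
scene housetop 645 [ 0.5361 -0.0534  0.0838] [533.  -51.7] [46.5 59.5] 76.1 0.088
scene lug 111 [ 0.5406 -0.0325  0.1084] [538.  -31.2] [ 3.9 44.2] 75.3 0.121
scene posttop 360 [0.509  0.2216 0.1673] [506.8 223.5] [42.  54.4] 27.7 0.171
scene foot 890 [0.5172 0.2151 0.008 ] [513.1 212. ] [ 94.9 119.9] 30.9 0.011
scene stud 369 [0.5172 0.2139 0.146 ] [519.2 220.8] [57.6 31.3] 75.0 0.16
top housetop 771 [ 0.5297 -0.0502  0.0842] [530.  -49.7] [45.9 56. ] 75.5 0.088
top lug 45 [ 0.5351 -0.0289  0.118 ] [535.3 -28.8] [ 2.9 39.5] 75.4 0.122
top posttop 688 [0.5038 0.2256 0.1691] [506.  222.8] [41.2 50. ] 29.9 0.174
top foot 1148 [0.5011 0.213  0.0085] [500.6 226.1] [148.9 154.3] 47.0 0.011
top stud 156 [0.5045 0.2105 0.1479] [500.8 212.3] [27.6 54.1] 76.8 0.16
```

The scene picture shows the meter at about (273,272) with its lug, and the post at (392,185). The top picture has the meter at (350,246), lug to the right and down, and the post at (190,265). The stud isn't clear at this scale, so I'll enlarge the post.

```bash
python3 - <<'E'
import cv2, numpy as np
a=cv2.imread("pics/scene0.png")[140:250,345:435]; b=cv2.imread("pics/top0.png")[220:310,150:245]
f=lambda i:cv2.convertScaleAbs(cv2.resize(i,(390,480),interpolation=cv2.INTER_CUBIC),alpha=2.2,beta=10)
cv2.imwrite("pics/post.png",np.hstack([f(a),f(b)]))
for cam in ["scene","top"]:
    P=np.load(cam+".npy"); Q=P.reshape(-1,3)
    m=(np.hypot(Q[:,0]-.506,Q[:,1]-.224)<.07)&(Q[:,2]>.125)&(Q[:,2]<.172)
    Q=Q[m]
    th=np.deg2rad(30); R=np.array([[np.cos(th),np.sin(th)],[-np.sin(th),np.cos(th)]])
    L=(Q[:,:2]-[.506,.224])@R.T*1000
    for z0 in np.arange(.125,.172,.004):
        k=(Q[:,2]>=z0)&(Q[:,2]<z0+.004)
        if k.sum(): print(cam,z0.round(3),k.sum(),L[k].min(0).round(1),L[k].max(0).round(1))
E
```

```text
scene 0.125 46 [-18.4 -22. ] [20.5 14.2]
scene 0.129 52 [-16.9 -22.8] [20.4 22. ]
scene 0.133 47 [-19.1 -21.6] [20.4 19. ]
scene 0.137 41 [-18.5 -20.5] [20.8 17.7]
scene 0.141 39 [-19.  -22.4] [20.5 18.9]
scene 0.145 38 [-19.7 -25.4] [20.9 18.3]
scene 0.149 48 [-20.2 -30.1] [20.3 16.9]
scene 0.153 69 [-20.3 -29.6] [20.6 18.9]
scene 0.157 57 [-19.  -29.8] [21.2 19.6]
scene 0.161 42 [-21.2 -21.9] [20.4 26.1]
scene 0.165 253 [-20.  -23.7] [21.  24.2]
scene 0.169 56 [-19.1 -23. ] [20.8 18.8]
top 0.125 18 [-21.1 -16.8] [17.  21.5]
top 0.129 14 [-20.9 -16.9] [18.7 11.7]
top 0.133 14 [-21.  -16.8] [18.8 21. ]
top 0.137 15 [-21.3 -17.2] [18.5 21. ]
top 0.141 17 [-21.4 -17. ] [14.4 17.3]
top 0.145 19 [-21.5 -17.1] [15.9 20.7]
top 0.149 20 [-21.1 -25.7] [17.7 20.2]
top 0.153 24 [-21.4 -25.4] [ 9.8 17.4]
top 0.157 42 [-21.4 -26.1] [17.6 10.7]
top 0.161 16 [-21.2 -24.2] [19.6 19.3]
top 0.165 270 [-21.2 -17.6] [20. 24.]
top 0.169 370 [-21.1 -17.8] [19.6 23.3]
```

View pics/post.png

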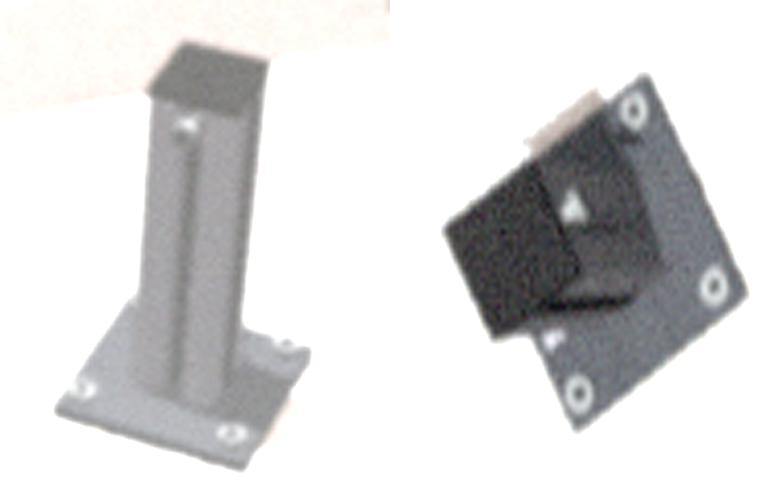

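The stud is on the post's -60° face (left crop, about (187,125)), so post +x points at about 120°. The meter's back faces about 75.5°. I'll move above the meter with the fingers closing across its flat sides.

```bash
python3 -m jog '[0.449,-0.65,-0.105,0,0,-0.737,0.449,-0.65,-0.105,0,0,-0.737,0.449,-0.65,-0.105,0,0,-0.737,0.449,-0.65,-0.105,0,0,-0.737,0.449,-0.65,-0.105,0,0,-0.737,0.449,-0.65,-0.105,0,0,-0.737,0.449,-0.65,-0.105,0,0,-0.737,0.449,-0.65,-0.105,0,0,-0.737,0.449,-0.65,-0.105,0,0,-0.737,0.449,-0.65,-0.105,0,0,-0.737]' 1
```

```text
clock: 1.83
eef_pos: [0.4074, 0.1279, 0.2491]
tool_rot: [0.72, 0.694, 0.001, 0.0]
ft_force: [0.9, 0.5, 0.6]
grip_width: 0.0852
grasp_force: 0.0
```

```bash
python3 - <<'E'
import numpy as np
from scipy.optimize import least_squares
# post pose from clouds: face fit; stud lateral
for cam in ["scene","top"]:
    Q=np.load(cam+".npy").reshape(-1,3)
    Q=Q[(np.hypot(Q[:,0]-.506,Q[:,1]-.224)<.07)]
    th=np.deg2rad(30); R=np.array([[np.cos(th),np.sin(th)],[-np.sin(th),np.cos(th)]])
    L=np.c_[(Q[:,:2]-[.506,.224])@R.T*1000,Q[:,2]*1000]
    f=L[(abs(L[:,1]+20)<5)&(abs(L[:,0])<19)&(abs(L[:,0])>6)&(L[:,2]>20)&(L[:,2]<140)]
    p=np.polyfit(f[:,0],f[:,1],1); print(cam,"stud face: angle off 30:",np.degrees(np.arctan(p[0])).round(2),"y",p[1].round(2),len(f))
    g=L[(abs(L[:,0]-20)<5)&(abs(L[:,1])<17)&(L[:,2]>20)&(L[:,2]<150)]
    if len(g)>30: p=np.polyfit(g[:,1],g[:,0],1); print("  side: angle",-np.degrees(np.arctan(p[0])).round(2),p[1].round(2),len(g))
    s=L[(L[:,1]<-24.5)&(L[:,2]>135)&(L[:,2]<163)&(abs(L[:,0])<12)]; print("  stud",s.mean(0).round(1),s.min(0).round(1),s.max(0).round(1),len(s))
    t=L[(L[:,2]>164)&(L[:,2]<174)&(np.abs(L[:,:2])<26).all(1)]; print("  top mid",((np.percentile(t,1,0)+np.percentile(t,99,0))/2).round(1))
E
```

```text
scene stud face: angle off 30: -0.26 y -18.95 677
  side: angle -1.32 19.79 321
  stud [  0.  -27.3 154.5] [ -5.4 -30.1 147.4] [  5.4 -24.5 160.4] 31
  top mid [  0.5  -0.5 167.5]
top stud face: angle off 30: -0.03 y -16.29 197
  side: angle 21.92 10.5 31
  stud [ -1.6 -25.3 156.6] [ -6.4 -26.1 150.4] [  2.6 -24.8 161. ] 11
  top mid [ -0.8   3.1 169.2]
```

```bash
python3 -m jog '[0.1545,-0.2224,-0.05,0,0,-0.108,0.1545,-0.2224,-0.05,0,0,-0.108,0.1545,-0.2224,-0.05,0,0,-0.108,0.1545,-0.2224,-0.05,0,0,-0.108,0.1545,-0.2224,-0.05,0,0,-0.108,0.1545,-0.2224,-0.05,0,0,-0.108,0.1545,-0.2224,-0.05,0,0,-0.108,0.1545,-0.2224,-0.05,0,0,-0.108]' 1; python3 - <<'E'
from h import *
from scipy.spatial.transform import Rotation as Ro
o=bot.get_obs();print(np.degrees(np.arctan2(*Ro.from_quat(o["tool_rot"]).as_matrix()[1::-1,1])),o["eef_pos"])
E
```

```text
clock: 2.5
eef_pos: [0.5299, -0.0485, 0.2085]
tool_rot: [0.789, 0.614, -0.0, -0.001]
ft_force: [0.7, -0.9, 0.0]
grip_width: 0.0855
grasp_force: 0.0
-14.184846132996968 [ 0.52985561 -0.04853366  0.20849493]
```

```bash
python3 -m jog '[0.001,-0.002,-0.025,0,0,-0.002,0.001,-0.002,-0.05,0,0,-0.002,0.001,-0.002,-0.075,0,0,-0.002,0.001,-0.002,-0.09,0,0,-0.002,0.001,-0.002,-0.102,0,0,-0.002,0.001,-0.002,-0.102,0,0,-0.002,0.001,-0.002,-0.102,0,0,-0.002]' 1; python3 -m jog '[0,0,0,0,0,0,0,0,0,0,0,0,0,0,0,0,0,0,0,0,0,0,0,0,0,0,0,0,0,0,0,0,0,0,0,0,0,0,0,0,0,0,0,0,0,0,0,0,0,0,0,0,0,0,0,0,0,0,0,0]' -1; python3 - <<'E'
from h import *
im,d,P=cloud("scene");Q=P.reshape(-1,3)
for l in ["meter_mid","meter_seat"]:
    for r in bot.tip_of(l,"scene")[:1]: print(l,W("scene",r["at"]).round(4),round(r["confidence"],2))
cv2.imwrite("pics/grasp.png",cv2.convertScaleAbs(cv2.resize(im[200:330,210:350,::-1],(646,600)),alpha=1.8))
E
```

```text
clock: 3.08
eef_pos: [0.5306, -0.0487, 0.1277]
tool_rot: [0.789, 0.614, -0.0, -0.0]
ft_force: [-0.1, 0.6, 0.4]
grip_width: 0.0854
grasp_force: 0.0
clock: 3.92
eef_pos: [0.5316, -0.0497, 0.1289]
tool_rot: [0.79, 0.613, 0.001, 0.0]
ft_force: [-1.2, 1.8, 6.4]
grip_width: 0.0549
grasp_force: 64.8
meter_mid [ 0.5372 -0.0501  0.042 ] 0.94
```

View pics/grasp.png

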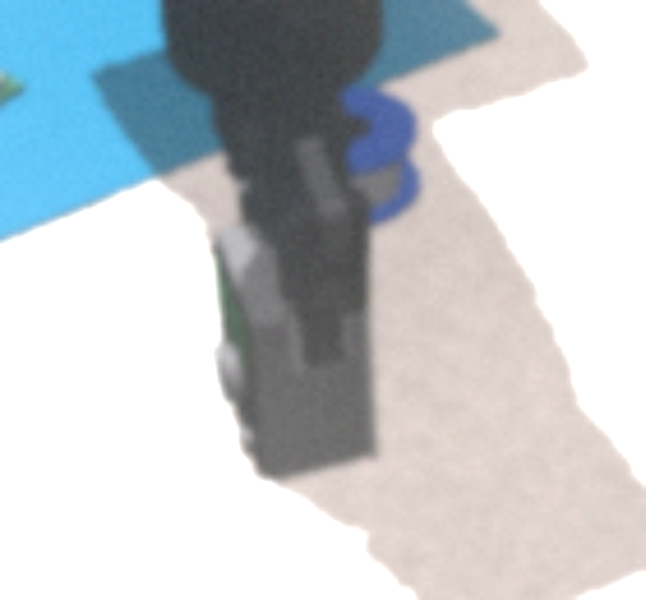

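```bash
python3 -m jog '[0,0,0.03,0,0,0,0,0,0.075,0,0,0,0.004,0.04,0.075,0,0,0.06,0.008,0.085,0.075,0,0,0.12,0.01,0.13,0.075,0,0,0.18,0.013,0.175,0.075,0,0,0.24,0.015,0.215,0.075,0,0,0.3,0.0173,0.25,0.075,0,0,0.355,0.0173,0.2558,0.075,0,0,0.386,0.0173,0.2558,0.075,0,0,0.386]'; python3 -m jog '[0,0,0,0,0,0,0,0,0,0,0,0,0,0,0,0,0,0]'; cat > rel.py <<'E'
from h import *
from scipy.spatial.transform import Rotation as Ro
o=bot.get_obs();R=Ro.from_quat(o["tool_rot"]).as_matrix();print("tcp",o["eef_pos"].round(4) if hasattr(o["eef_pos"],'round') else o["eef_pos"],"yaw",np.degrees(np.arctan2(R[1,1],R[0,1])).round(2),"z",R[:,2].round(4),"F",np.round(o["ft_force"],1))
th=np.deg2rad(29.8); A=np.array([[np.cos(th),np.sin(th)],[-np.sin(th),np.cos(th)]])
for cam in ["scene","top"]:
    im,d,P=cloud(cam); cv2.imwrite(f"pics/{cam}_{o['clock']:.1f}.png",im[...,::-1])
    Q=P.reshape(-1,3); Q=Q[np.hypot(Q[:,0]-.52,Q[:,1]-.2)<.13]
    L=np.c_[(Q[:,:2]-[.506,.224])@A.T,Q[:,2]]*1000; np.save(cam+"L.npy",L)
    for l in ["meter_mid","meter_seat"]:
        for r in bot.tip_of(l,cam)[:1]:
            w=W(cam,r["at"]); print(cam,l,np.r_[A@(w[:2]-[.506,.224]),w[2]].round(4)*1000,round(r["confidence"],2))
E
python3 rel.py; ls pics
```

```text
clock: 4.9
eef_pos: [0.5444, 0.157, 0.1868]
tool_rot: [0.499, 0.867, -0.0, -0.0]
ft_force: [-0.6, -1.5, -3.2]
grip_width: 0.0551
grasp_force: 65.5
clock: 5.15
eef_pos: [0.5447, 0.1536, 0.1872]
tool_rot: [0.502, 0.865, -0.0, -0.0]
ft_force: [-0.7, -0.7, -4.2]
grip_width: 0.0549
grasp_force: 65.5
tcp [0.5447 0.1536 0.1872] yaw 29.75 z [-7.e-04 -5.e-04 -1.e+00] F [-0.7 -0.7 -4.2]
scene meter_mid [  0.8 -86.  103.2] 0.75
scene meter_seat [  1.8 -59.  167. ] 0.75
top meter_mid [ -2.5 -81.3 104.7] 0.65
grasp.png
post.png
scene0.png
scene_5.2.png
top0.png
top_5.2.png
```

```bash
python3 - <<'E'
import numpy as np, cv2
for cam in ["scene","top"]:
    L=np.load(cam+"L.npy")
    g=L[(abs(L[:,0]-28)<5)&(L[:,1]>-102)&(L[:,1]<-64)&(L[:,2]>64)&(L[:,2]<108)]
    if len(g)>20: print(cam,"side +x",np.median(g[:,0]).round(2),len(g),np.degrees(np.polyfit(g[:,1],g[:,0],1)[0]).round(2),np.polyfit(g[:,2],g[:,0],1)[0].round(3))
    f=L[(abs(L[:,1]+105)<6)&(abs(L[:,0])<24)&(L[:,2]>64)&(L[:,2]<140)]
    if len(f)>20: print(cam,"front",np.median(f[:,1]).round(2),len(f))
    u=L[(L[:,1]>-75)&(L[:,1]<-45)&(abs(L[:,0])<30)&(L[:,2]>148)&(L[:,2]<184)]
    if len(u)>10: print(cam,"lug",np.percentile(u,[2,50,98],axis=0).round(1).tolist(),len(u))
    p=L[(abs(L[:,0]-20)<4)&(abs(L[:,1])<16)&(L[:,2]>20)&(L[:,2]<160)]
    if len(p)>20: print(cam,"postside",np.median(p[:,0]).round(2),len(p))
    b=L[(abs(L[:,0]-28)<5)&(L[:,1]>-100)&(L[:,1]<-66)]; print(cam,"side zmin",np.percentile(b[:,2],1) if len(b) else None)
t=cv2.imread("pics/top_5.2.png")[200:310,150:290]; s=cv2.imread("pics/scene_5.2.png")[120:250,330:470]
f=lambda i:cv2.convertScaleAbs(cv2.resize(i,(400,400),interpolation=cv2.INTER_CUBIC),alpha=1.9)
cv2.imwrite("pics/ap.png",np.hstack([f(s),f(t)]))
E
```

```text
scene side +x 26.93 125 0.88 0.013
scene front -106.0 781
scene lug [[-29.3, -74.2, 148.1], [-12.2, -63.1, 158.3], [13.6, -59.6, 170.2]] 107
scene postside 19.93 200
scene side zmin -0.6848631480915658
top front -103.65 192
top side zmin 3.3081241891509205
```

View pics/ap.png

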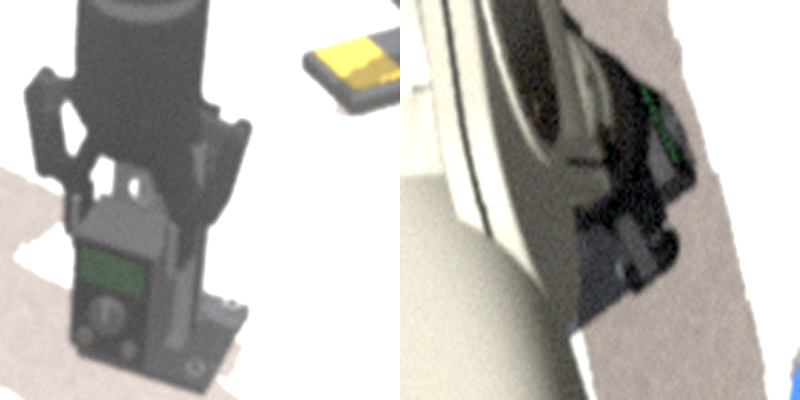

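Scene view (left): the meter stands upright in the gripper in front of the post, with its front at (115,295) and keyhole at (133,188). It sits 1 mm too far left and has a gap of about 43 mm. I'll close to about 14 mm.

```bash
python3 -m jog '[-0.005,0.01,0.0021,0,0,0,-0.01,0.019,0.0021,0,0,0,-0.014,0.027,0.0021,0,0,0,-0.0169,0.0321,0.0021,0,0,0,-0.0169,0.0321,0.0021,0,0,0,-0.0169,0.0321,0.0021,0,0,0]'; python3 rel.py; python3 - <<'E'
import numpy as np
L=np.load("sceneL.npy")
f=L[(abs(L[:,1]+77)<8)&(abs(L[:,0])<24)&(L[:,2]>64)&(L[:,2]<135)]; print("front",np.median(f[:,1]).round(2))
g=L[(abs(L[:,0]-28)<4)&(L[:,1]>-72)&(L[:,1]<-36)&(L[:,2]>64)&(L[:,2]<108)]; print("side",np.median(g[:,0]).round(2),np.degrees(np.polyfit(g[:,1],g[:,0],1)[0]).round(2),len(g))
E
```

```text
clock: 5.95
eef_pos: [0.531, 0.1811, 0.1891]
tool_rot: [0.5, 0.866, -0.0, 0.0]
ft_force: [-0.5, 0.6, -3.0]
grip_width: 0.0548
grasp_force: 65.5
tcp [0.531  0.1811 0.1891] yaw 29.98 z [ 0.e+00 -2.e-04 -1.e+00] F [-0.5  0.6 -3. ]
scene meter_mid [  1.6 -50.6 101.1] 0.55
scene meter_seat [  3.5 -29.8 166.6] 0.7
top meter_mid [  2.4 -51.3 107.5] 0.9
top meter_seat [-5.55e+01 -4.91e+02  4.00e-01] 0.28
front -75.67
side 28.79 0.8 122
```

```bash
python3 -m jog '[-0.001,0.0012,0,0,0,0,-0.002,0.0024,0,0,0,0,-0.002,0.0024,0,0,0,0]'; python3 -m jog '[-0.0006,0.0011,0,0,0,0,-0.0006,0.0011,0,0,0,0]';python3 -m jog '[-0.0006,0.0011,0,0,0,0,-0.0006,0.0011,0,0,0,0]'
```

```text
clock: 6.5
eef_pos: [0.5295, 0.1825, 0.189]
tool_rot: [0.501, 0.866, -0.0, -0.0]
ft_force: [1.0, -0.4, -1.8]
grip_width: 0.0552
grasp_force: 65.5
clock: 6.67
eef_pos: [0.5291, 0.1834, 0.1891]
tool_rot: [0.501, 0.866, 0.0, -0.0]
ft_force: [0.7, -0.4, -4.3]
grip_width: 0.0549
grasp_force: 65.5
clock: 6.83
eef_pos: [0.5287, 0.1843, 0.1891]
tool_rot: [0.501, 0.866, 0.0, -0.0]
ft_force: [0.4, 0.0, -3.7]
grip_width: 0.055
grasp_force: 65.5
```

```bash
for i in 1 ; do python3 -m jog '[-0.0006,0.0011,0,0,0,0,-0.0006,0.0011,0,0,0,0]'; done | grep -E 'eef|force'; echo; python3 -m jog '[-0.0006,0.0011,0,0,0,0,-0.0006,0.0011,0,0,0,0]'| grep -E 'eef|force'
```

```text
eef_pos: [0.5282, 0.1852, 0.1891]
ft_force: [-0.2, -0.2, -3.9]
grasp_force: 65.5

eef_pos: [0.5277, 0.1861, 0.1891]
ft_force: [-0.7, -0.1, -3.7]
grasp_force: 65.5
```

```bash
python3 -m jog '[-0.0006,0.0011,0,0,0,0,-0.0006,0.0011,0,0,0,0]'| grep -E 'eef|force'
```

```text
eef_pos: [0.5272, 0.187, 0.1891]
ft_force: [0.4, -0.5, -3.9]
grasp_force: 65.5
```

```bash
python3 -m jog '[-0.0006,0.0011,0,0,0,0,-0.0006,0.0011,0,0,0,0]'| grep -E 'eef|force'
```

```text
eef_pos: [0.5267, 0.1878, 0.1891]
ft_force: [-0.5, -0.6, -2.4]
grasp_force: 65.5
```

```bash
python3 -m jog '[-0.0006,0.0011,0,0,0,0,-0.0006,0.0011,0,0,0,0]'| grep -E 'eef|force'
```

```text
eef_pos: [0.5262, 0.1887, 0.1891]
ft_force: [-0.1, 0.2, -3.9]
grasp_force: 65.5
```

```bash
python3 -m jog '[-0.0006,0.0011,0,0,0,0,-0.0006,0.0011,0,0,0,0]'| grep -E 'eef|force'
```

```text
eef_pos: [0.5258, 0.1895, 0.1891]
ft_force: [-0.0, 0.1, -3.1]
grasp_force: 65.5
```

```bash
python3 -m jog '[-0.0006,0.0011,0,0,0,0,-0.0006,0.0011,0,0,0,0]'| grep -E 'eef|force'
```

```text
eef_pos: [0.5257, 0.1897, 0.1891]
ft_force: [2.0, -3.7, -4.0]
grasp_force: 65.4
```

```bash
python3 -m jog '[-0.0003,0.00055,0,0,0,0,-0.0003,0.00055,0,0,0,0]'| grep -E 'eef|force'
```

```text
eef_pos: [0.5257, 0.1898, 0.1891]
ft_force: [2.6, -5.2, -4.5]
grasp_force: 65.4
```

```bash
python3 -m jog '[-0.0003,0.00055,0,0,0,0,-0.0003,0.00055,0,0,0,0]'| grep -E 'eef|force'
```

```text
eef_pos: [0.5257, 0.1898, 0.1891]
ft_force: [3.1, -6.2, -4.1]
grasp_force: 65.3
```

```bash
python3 -m jog '[0.0014,-0.0025,0,0,0,0,0.0014,-0.0025,0,0,0,0]'| grep -E 'eef|force'; python3 rel.py; python3 - <<'E'
import numpy as np
L=np.load("sceneL.npy")
f=L[(abs(L[:,1]+64)<8)&(abs(L[:,0])<24)&(L[:,2]>64)&(L[:,2]<135)]; print("front",np.median(f[:,1]).round(2))
g=L[(abs(L[:,0]-28)<4)&(L[:,1]>-60)&(L[:,1]<-24)&(L[:,2]>64)&(L[:,2]<108)]; print("side",np.median(g[:,0]).round(2),len(g))
p=L[(abs(L[:,0]-20)<4)&(abs(L[:,1])<16)&(L[:,2]>20)&(L[:,2]<160)]; print("postside",np.median(p[:,0]).round(2))
E
```

```text
eef_pos: [0.526, 0.1893, 0.1891]
ft_force: [-0.9, 0.5, -4.0]
grasp_force: 65.5
tcp [0.526  0.1893 0.1891] yaw 29.89 z [-5.0e-04  1.1e-03 -1.0e+00] F [-0.9  0.5 -4. ]
scene meter_mid [  3.9 -44.7 103. ] 0.94
scene meter_seat [  3.2 -18.8 168.8] 0.7
top meter_mid [ 1.000e-01 -4.160e+01  1.057e+02] 0.63
front -65.75
side 28.54 108
postside 19.8
```

Contact came at the face depth, so the head has passed through the entry hole. Next I'll slide down in steps, watching the force.

```bash
python3 -m jog '[-0.0003,-0.0002,-0.0015,0,0,0,-0.0003,-0.0002,-0.003,0,0,0,-0.0003,-0.0002,-0.003,0,0,0]'| grep -E 'eef|force'
```

```text
eef_pos: [0.5255, 0.1891, 0.1863]
ft_force: [-0.2, -0.3, -3.8]
grasp_force: 65.5
```

```bash
python3 -m jog '[0,0,-0.0015,0,0,0,0,0,-0.003,0,0,0,0,0,-0.003,0,0,0]'| grep -E 'eef|force'
```

```text
eef_pos: [0.5256, 0.189, 0.1839]
ft_force: [-0.6, -0.2, -2.9]
grasp_force: 65.5
```

```bash
python3 -m jog '[0,0,-0.0015,0,0,0,0,0,-0.003,0,0,0,0,0,-0.003,0,0,0]'| grep -E 'eef|force'
```

```text
eef_pos: [0.5256, 0.189, 0.1816]
ft_force: [-0.3, 0.8, -3.4]
grasp_force: 65.5
```

```bash
python3 -m jog '[0,0,-0.001,0,0,0,0,0,-0.002,0,0,0,0,0,-0.002,0,0,0]'| grep -E 'eef|force'
```

```text
eef_pos: [0.5257, 0.189, 0.1801]
ft_force: [-0.3, -0.4, -3.5]
grasp_force: 65.5
```

```bash
python3 -m jog '[0,0,-0.0012,0,0,0,0,0,-0.0012,0,0,0]'| grep -E 'eef|force'
```

```text
eef_pos: [0.5257, 0.1891, 0.1792]
ft_force: [-0.3, 0.7, -3.6]
grasp_force: 65.5
```

```bash
python3 -m jog '[0,0,-0.0012,0,0,0,0,0,-0.0012,0,0,0]'| grep -E 'eef|force'
```

```text
eef_pos: [0.5257, 0.1891, 0.1782]
ft_force: [0.6, 0.2, -3.7]
grasp_force: 65.5
```

```bash
python3 -m jog '[0,0,-0.0012,0,0,0,0,0,-0.0012,0,0,0]'| grep -E 'eef|force'
```

```text
eef_pos: [0.5257, 0.1891, 0.1772]
ft_force: [-0.4, -0.1, -3.6]
grasp_force: 65.5
```

```bash
python3 -m jog '[0,0,-0.0008,0,0,0,0,0,-0.0008,0,0,0]'| grep -E 'eef|force'
```

```text
eef_pos: [0.5257, 0.1891, 0.1766]
ft_force: [0.1, -1.1, -2.6]
grasp_force: 65.5
```

```bash
python3 -m jog '[0,0,-0.0008,0,0,0,0,0,-0.0008,0,0,0]'| grep -E 'eef|force'
```

```text
eef_pos: [0.5258, 0.1891, 0.1763]
ft_force: [-0.8, -0.5, -2.3]
grasp_force: 65.8
```

```bash
python3 -m jog '[0,0,-0.0008,0,0,0,0,0,-0.0008,0,0,0]'| grep -E 'eef|force'
```

```text
eef_pos: [0.5259, 0.1891, 0.176]
ft_force: [-1.5, -0.8, 0.6]
grasp_force: 66.2
```

```bash
python3 -m jog '[0,0,-0.0008,0,0,0,0,0,-0.0008,0,0,0]'| grep -E 'eef|force'
```

```text
eef_pos: [0.5259, 0.1892, 0.1758]
ft_force: [-2.2, -0.9, 4.2]
grasp_force: 66.6
```

```bash
python3 -m jog '[0,0,-0.0006,0,0,0,0,0,-0.0006,0,0,0]'| grep -E 'eef|force'
```

```text
eef_pos: [0.5259, 0.1892, 0.1757]
ft_force: [-3.5, -1.0, 6.0]
grasp_force: 66.9
```

It's carried on the shank, with a small side force of about -3.5 N, so I'll ease it sideways to centre it.

```bash
python3 -m jog '[-0.0007,-0.0004,0.0007,0,0,0,-0.0007,-0.0004,0.0007,0,0,0]'| grep -E 'eef|force'
```

```text
eef_pos: [0.5258, 0.1891, 0.1758]
ft_force: [-1.2, 0.0, 5.1]
grasp_force: 66.4
```

```bash
python3 -m jog '[-0.0005,-0.0003,-0.0003,0,0,0,-0.0005,-0.0003,-0.0003,0,0,0]'| grep -E 'eef|force'
```

```text
eef_pos: [0.5257, 0.1891, 0.1757]
ft_force: [-0.5, 1.1, 6.1]
grasp_force: 66.6
```

```bash
python3 -m jog '[-0.0004,0.0007,0.001,0,0,0,-0.0004,0.0007,0.001,0,0,0]'| grep -E 'eef|force'
```

```text
eef_pos: [0.5254, 0.1892, 0.1759]
ft_force: [1.0, 0.0, 2.8]
grasp_force: 66.1
```

```bash
python3 -m jog '[-0.0003,0.0006,0,0,0,0,-0.0003,0.0006,0,0,0,0]'| grep -E 'eef|force'
```

```text
eef_pos: [0.5252, 0.1894, 0.1759]
ft_force: [3.5, -1.0, 2.4]
grasp_force: 66.2
```

```bash
python3 -m jog '[0.0004,0.0002,0,0,0,0,0.0004,0.0002,0,0,0,0]'| grep -E 'eef|force'; python3 -m jog '[0,0,0,0,0,0,0,0,0,0,0,0,0,0,0,0,0,0,0,0,0,0,0,0]' 0.46; python3 rel.py;  python3 - <<'E'
import numpy as np
L=np.load("sceneL.npy")
for a,b in [(50,75),(75,100),(100,130)]:
    f=L[(abs(L[:,1]+64)<8)&(abs(L[:,0])<24)&(L[:,2]>a)&(L[:,2]<b)]; print("front",a,np.median(f[:,1]).round(2))
g=L[(abs(L[:,0]-28)<4)&(L[:,1]>-60)&(L[:,1]<-24)&(L[:,2]>50)&(L[:,2]<100)]; print("side",np.median(g[:,0]).round(2),len(g))
E
```

```text
eef_pos: [0.5252, 0.1895, 0.1758]
ft_force: [3.3, -2.1, 3.6]
grasp_force: 66.3
clock: 12.3
eef_pos: [0.5237, 0.1898, 0.1747]
tool_rot: [0.5, 0.866, -0.001, -0.001]
ft_force: [-0.0, -0.0, 0.4]
grip_width: 0.0625
grasp_force: 0.0
tcp [0.5237 0.1898 0.1747] yaw 29.93 z [-2.3e-03 -3.0e-04 -1.0e+00] F [-0.  -0.   0.4]
scene meter_mid [  2.9 -43.9  86.7] 0.62
scene meter_seat [  0.2 -20.4 150.6] 0.89
top meter_mid [ -2.9 -38.4  91.9] 0.89
front 50 -65.33
front 75 -65.44
front 100 -65.01
side 27.79 121
```

Released, and it hangs upright. I'll open the rest of the way, rise straight up and check.

```bash
python3 -m jog '[0.0005,-0.0002,0,0,0,0,0.0005,-0.0002,0.003,0,0,0,0.0005,-0.0002,0.01,0,0,0,0.0005,-0.0002,0.02,0,0,0,0.0005,-0.0002,0.04,0,0,0,0.0005,-0.0002,0.07,0,0,0,0.0005,-0.0002,0.1,0,0,0,0.0005,-0.0002,0.13,0,0,0,0.0005,-0.0002,0.15,0,0,0,0.0005,-0.0002,0.15,0,0,0]' 0.75; python3 -m jog '[-0.1,-0.15,0.02,0,0,0,-0.2,-0.25,0.02,0,0,0,-0.2,-0.25,0.02,0,0,0,-0.2,-0.25,0.02,0,0,0,-0.2,-0.25,0.02,0,0,0,-0.2,-0.25,0.02,0,0,0,-0.2,-0.25,0.02,0,0,0,-0.2,-0.25,0.02,0,0,0]' ; python3 rel.py; python3 - <<'E'
import numpy as np, cv2,glob,os
L=np.load("sceneL.npy")
for a,b in [(50,75),(75,100),(100,130)]:
    f=L[(abs(L[:,1]+64)<8)&(abs(L[:,0])<24)&(L[:,2]>a)&(L[:,2]<b)]; print("front",a,np.median(f[:,1]).round(2))
g=L[(abs(L[:,0]-28)<4)&(L[:,1]>-60)&(L[:,1]<-24)&(L[:,2]>50)&(L[:,2]<120)]; print("side",np.median(g[:,0]).round(2),len(g),np.polyfit(g[:,2],g[:,0],1)[0])
u=L[(abs(L[:,1]+20)<8)&(abs(L[:,0])<18)&(L[:,2]>136)&(L[:,2]<172)]; print("lug",np.percentile(u,[2,50,98],axis=0).round(1).tolist())
s=max(glob.glob("pics/scene_*"),key=os.path.getmtime)
cv2.imwrite("pics/end.png",cv2.convertScaleAbs(cv2.resize(cv2.imread(s)[130:250,340:460],(600,600),interpolation=cv2.INTER_CUBIC),alpha=1.9))
E
```

```text
clock: 13.43
eef_pos: [0.5267, 0.1902, 0.301]
tool_rot: [0.501, 0.866, 0.004, 0.003]
ft_force: [1.1, -0.6, -0.1]
grip_width: 0.0748
grasp_force: 0.0
clock: 14.1
eef_pos: [0.3633, -0.0119, 0.3118]
tool_rot: [0.502, 0.865, 0.0, 0.0]
ft_force: [1.3, 0.4, -0.1]
grip_width: 0.0745
grasp_force: 0.0
tcp [ 0.3633 -0.0119  0.3118] yaw 29.68 z [ 7.e-04 -1.e-04 -1.e+00] F [ 1.3  0.4 -0.1]
scene meter_mid [  3.8 -45.1  89.6] 0.67
scene meter_seat [ -1.  -18.4 155.3] 0.89
top meter_mid [ -0.5 -38.8  93.5] 0.83
top meter_seat [  0.5 -16.8 153.9] 0.56
front 50 -65.17
front 75 -65.48
front 100 -64.99
side 27.92 169 0.0016742017098004337
lug [[-17.3, -26.8, 136.6], [0.0, -21.8, 158.4], [17.5, -13.1, 169.3]]
```

View pics/end.png

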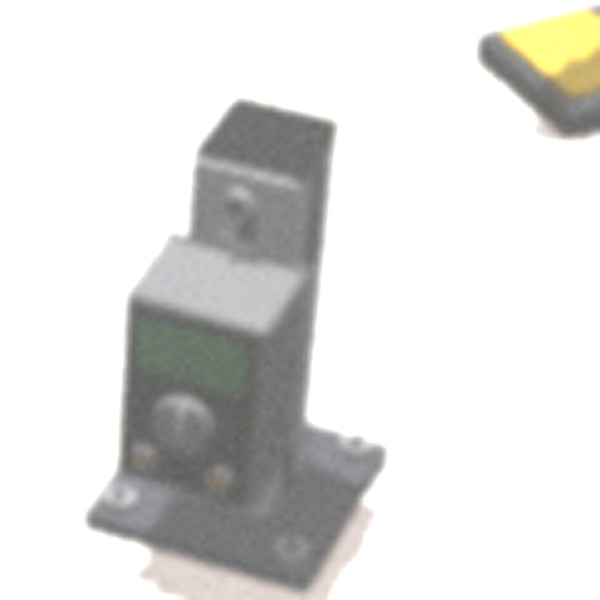

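The picture shows the meter hanging upright and flat on the post, with the stud head in front of the upper lug at about (240,200) and the entry hole below it at (245,230). The robot is clear of everything.

```bash
python3 -c "
from workcell import bot
print(bot.job_done())"
```

```text
the job is handed in; nothing more can be done
None
```

The meter is hanging fully home on the stud, upright and flat on the post, and is released; the robot is clear and the job was handed in at about 14 s of the 48 s allowed (no verdict came back).

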